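Gauge how deep the press plunger has sunk in the investment ring

TASK

Swing the clear guard up and over until it stays open by itself, then take the depth gauge from its fork and slide its rod down the tilted ring's bore until it bottoms on the plunger with the brass foot resting on the ring's face. Press gently, the stone chips, then hang the gauge back in its fork with the foot still where the ring's face set it, so that I can read the depth off the rod; leave the other things on the bench where they are.

Things in the scene. Friction and masses are not known exactly. Their poses are not given: they have to be found in the camera images.
- guard_bar (a point): Middle of the black cross bar (18 mm diameter, 34 mm long, along the hinge line, flat ends) on a stem at the free edge of the clear plastic guard, 155 mm from the hinge and 28 mm clear of the frame. The guard is 180 mm wide. Closed, it lies level over the ring, bar towards the robot, 175 mm above the bench. The point's y axis is parallel to the hinge line.
- guard_hinge (a point): Middle of the guard's hinge line, 175 mm above the bench, between two steel posts at the back of the bronze bay plate (190 by 240 mm). The line runs along the point's y axis; the bar swings on a 155 mm arc about it, up and away from the robot.
- guard (a joint): Angle of the guard, rad: 0 closed and level, 1.57 upright, 1.85 leaning back on its stop. It weighs 0.22 kg with nothing to hold it: let go below about 1.57 it falls shut, past that it falls back onto its stop and stays.
- bore_mouth (a point): Centre of the bore's open end, in the flat upper face of the cream stone ring. The point's z axis points out along the bore; it leans 20 to 27 degrees from vertical towards the robot's side. Its y axis is level and parallel to the guard's hinge. The bore is straight, 16 mm wide, and ends on the white end of the sunken plunger, at an unknown depth of 30 to 62 mm below the face.
- gauge_grip (a point): Middle of the blue grip of the loose depth gauge; the grip is an upright cylinder, 22 mm diameter, 50 mm long. The point's z axis runs along the gauge from rod tip to grip. The underside of the steel flange below the grip (34 mm diameter, 6 mm thick) is 36 mm below this point, the rod tip 141 mm below.
- gauge_tip (a point): Centre of the rod's lower end, 141 mm below the middle of the grip along the gauge's axis; the tip is tapered over its last 4 mm to 5 mm width.
- foot (a joint): Length of rod standing out below the brass foot, m (the reading). The foot, a disc of 40 mm diameter and 12 mm thickness, slides on the rod from 0 to 88 mm against about 3 N of friction and stays where it is put. It starts near the tip, at 8 to 22 mm; the ring's face pushes it up the rod as the rod goes into the bore.
- foot_face (a point): Centre of the foot's lower face, the face that rests on the ring.
- gauge_flange (a point): Centre of the underside of the gauge's flange, which hangs on the fork; 36 mm below the middle of the grip.
- fork (a point): Centre of the slot on the top face of the rack's steel fork, 130 mm above the bench: the gauge's flange rests here, rod in the slot. The slot is 14 mm wide, open along the point's -x axis, between prongs 12 mm wide, 5 mm thick that reach 29 mm from here and have a lip 3 mm high across their front ends. The rack's post (16 mm) is 52 mm away on the +x side, under the fork.
- ring: The cream stone investment ring: cylinder of 70 mm diameter, 80 mm long, held by a clamp band between two steel cheeks on the bronze plate. Origin at the ring's middle, 40 mm below its upper face, z along its axis towards the bore mouth. Ring, holder and plunger do not yield to hand forces.
- gauge: The depth gauge, 161 mm long, about 0.21 kg with its foot, hanging upright in the fork; origin at the rod tip, z towards the grip. Steel rod of 9 mm diameter, 105 mm from flange to tip.
- base0: Lowest of a stack of three grey plastic model bases, 70 by 74 mm, 48 mm high in all; origin under its centre. Bystander.
- base1: Middle one of the three stacked model bases; origin under its centre. Bystander.
- base2: Top one of the three stacked model bases; origin under its centre. Bystander.
- spatula: Plaster spatula with a wooden handle, 200 mm long, lying on the bench; origin under its middle, x towards the blade. Bystander.
- cast: Cream stone dental cast with teeth, 66 by 60 mm, 35 mm high; origin under its centre. Bystander.
- bowl: Red silicone mixing bowl, 124 mm across, 65 mm high; origin under its centre. Bystander.
- bottle: Amber bottle, 56 mm diameter, 130 mm high; origin under its centre. Bystander.
- flask: Round bronze flask half, about 104 mm across, 34 mm high; origin under its centre. Bystander.
There are look-alikes about, which are no part of the job. Leave any purple look-alike of the gauge alone. What is meant by the part that bears fork is not pink, and is the smaller of those in its own colour.

How it is judged:
On the way, in this order (a step that is already met when the one before it is completed fails the run):
1. the guard has been swung past upright and stays open with nothing holding it (value of joint guard above 1.65 rad and contact force between each of the arm, the fingers and guard below 0.05 N), for 0.3 s.
2. the rod is in the bore and rests on the plunger, with the foot on the ring's face (contact force between gauge and plunger_c0 above 0.5 N and z of gauge_tip in the frame of bore_mouth below -0.025 m and z of foot_face in the frame of bore_mouth below 0.003 m and angle between the z axis of gauge and the z axis of ring, either way round below 0.12 rad), for 0.1 s.
At the end, for the whole second after the job is handed in: The guard stands open past upright by itself; the gauge hangs upright and still in its fork, let go, its flange within 10 mm of the fork's seat; and the foot still shows the bore's depth, within 2 mm (value of joint guard above 1.65 rad and ((z of plunger_c0 in the frame of bore_mouth between -0.04101 and -0.03899 m and value of joint foot between 0.0278 and 0.0342 m) or (z of plunger_c0 in the frame of bore_mouth between -0.04301 and -0.04099 m and value of joint foot between 0.0298 and 0.0362 m) or (z of plunger_c0 in the frame of bore_mouth between -0.04501 and -0.04299 m and value of joint foot between 0.0318 and 0.0382 m) or (z of plunger_c0 in the frame of bore_mouth between -0.04701 and -0.04499 m and value of joint foot between 0.0338 and 0.0402 m) or (z of plunger_c0 in the frame of bore_mouth between -0.04901 and -0.04699 m and value of joint foot between 0.0358 and 0.0422 m) or (z of plunger_c0 in the frame of bore_mouth between -0.05101 and -0.04899 m and value of joint foot between 0.0378 and 0.0442 m) or (z of plunger_c0 in the frame of bore_mouth between -0.05301 and -0.05099 m and value of joint foot between 0.0398 and 0.0462 m) or (z of plunger_c0 in the frame of bore_mouth between -0.05501 and -0.05299 m and value of joint foot between 0.0418 and 0.0482 m) or (z of plunger_c0 in the frame of bore_mouth between -0.05701 and -0.05499 m and value of joint foot between 0.0438 and 0.0502 m) or (z of plunger_c0 in the frame of bore_mouth between -0.05901 and -0.05699 m and value of joint foot between 0.0458 and 0.0522 m) or (z of plunger_c0 in the frame of bore_mouth between -0.06101 and -0.05899 m and value of joint foot between 0.0478 and 0.0542 m) or (z of plunger_c0 in the frame of bore_mouth between -0.06301 and -0.06099 m and value of joint foot between 0.0498 and 0.0562 m) or (z of plunger_c0 in the frame of bore_mouth between -0.06501 and -0.06299 m and value of joint foot between 0.0518 and 0.0582 m) or (z of plunger_c0 in the frame of bore_mouth between -0.06701 and -0.06499 m and value of joint foot between 0.0538 and 0.0602 m) or (z of plunger_c0 in the frame of bore_mouth between -0.06901 and -0.06699 m and value of joint foot between 0.0558 and 0.0622 m) or (z of plunger_c0 in the frame of bore_mouth between -0.07101 and -0.06899 m and value of joint foot between 0.0578 and 0.0642 m)) and distance between gauge_flange and fork below 0.01 m and angle between gauge's own z axis and vertical below 0.12 rad and linear speed of gauge below 0.03 m/s and contact force between the fingers and gauge below 0.05 N); the robot touches nothing.
It fails at once if the gauge was pressed against the ring or plunger with more than 50 N (contact force between gauge and ring above 50 N).
It fails at once if a bystander was shifted by more than 30 mm (distance of any of base0, base1, base2, spatula, cast, bowl, bottle, flask from where it was at the start of the episode above 0.03 m).
It also fails if it takes over 70 s, if anything falls off the work surface, if the arm or the gripper's body presses on something with over 40 N, if the wrist force passes 120 N, or if a joint passes its speed limit or range.

ROBOT

A 6-joint arm with a two-finger parallel gripper is mounted at the origin on the work surface. World frame = base frame: x ahead of the robot, y to its left, z up, the work surface at z = 0. Lengths are in m, angles in rad, forces in N, time in s.
With the tool pointing down it reaches from about 0.15 to 0.775 m from the base axis. Payload 6.1 kg.
Tool frame: the origin (TCP) lies on the centre line of the jaws, within the pads' length; the fingertips stand 14 mm ahead of it and the grasp point (between the pads) lies 5 mm behind it (arm.nose_length is the distance from the TCP to the fingertips, in m); z points along the fingers, y is the line along which they close (so a half turn about z gives the same grasp; the last joint's range is limited). The gripper opens to 85 mm and grips with 20 to 120 N. Pads are 22 mm wide; open, the fingers measure 114 mm over their backs; the gripper's body (76 mm by 85 mm) begins 54 mm behind the grasp point. The pads swing forward as they close: fully open they stand 13 mm farther back than shut.
Start: joints at [1.12, 0.126, -0.04, 1.405, 0, 1.571], TCP at [0.229, 0.473, 0.245] pointing down, gripper open.
Joint ranges: [-2.72, 2.72], [-0.95, 1.95], [-1.27, 1.35], [-1.78, 2.02], [-1.46, 1.47], [-3.14, 3.14]. Speed limits (rad/s): [2.39, 2.39, 3.01, 3.14, 3.14, 3.14].

INTERFACE

Orientations are given as a unit quaternion [w, x, y, z].
In Python, from bench import arm gives the robot as it stands.
- The arm moves only by the tool carry_out, never from a script. Its argument "rows" is a list of rows, each an object with "xyz": the shift along the tool's x, y, z in mm, a list of three; "twist": the turn about the tool's z in rad; "jaw": the gripper's target within -1 to 1 (shut at 1, half-way at 0, fully open at -1). In form: [{"xyz": [dx, dy, dz], "twist": twist, "jaw": jaw}, ...]. A call has 1 to 5 rows; each row is the pose to reach, as a shift and turn from the pose commanded when the call began, along the tool's axes at that moment; what a row does not reach only later rows make up. A row lasts 1/10 s, in which the tool goes at most 50 mm and 8.59 degrees, less where a joint would pass 70% of its speed; a pose out of reach is approached as far as the arm can. A call with a gripper value outside its range is refused whole. The fingers move at their own pace and stop on an object; "grip_force" is the grip in N (left out, the last holds). Time passes only in rows, so rows that repeat a pose let the fingers close. It gives the time, the measured TCP pose, the force, the opening and the grip force at its end, in the units of the state.
- arm.get_state(): the state, without advancing time (a new reading comes with each control period).
- arm.get_image(name): name is "side" or "top"; returns the picture (420x560x3 uint8, red, green, blue); there is no depth.
- arm.calibration(name): a dict with "fov_y" (degrees; the focal length in pixels is half the picture's height over the tangent of half this angle, whatever the lens; pixels are square), "cx", "cy" (the principal point, pixels), "T" (4x4, takes a point from camera to world coordinates). Camera axes: x right, y down, z forward; pixel columns grow to the right and rows downward; lengths in m; the calibration is good to about 2 mm. A picture is of the moment at which its call begins. calibration takes no time and is no camera call.
- arm.hand_in(): hands the job in; it is judged then, once.
Trained networks look in the newest picture that a camera, given by its name, has taken for a name from the list of things; names that differ only in an ending like _2 or _b are one class to them, and where a whole thing is asked for, a point or a joint stands for the part that bears it (a point fixed in the world has none). Each returns a list of dicts, best first, with "score" (0 to 1); they miss things now and then, are a little off and sometimes report something else, mostly with a low value. They report only what shows in the picture. A call takes as long as a camera call. They do not tell look-alikes from the thing itself.
- arm.boxes_of(camera, name): "xy" ([column, row] in pixels, amid what is visible of it).
- arm.regions_of(camera, name): "region" (420x560 bool, what is visible of it) and "xy" ([column, row] in pixels, amid what is visible of it).
The state is a dict: "time": time; "q": joint angles; "dq": joint speeds; "effort": joint torques, N m; "eef_pos": TCP position; "tool_rot": TCP orientation; "force": force on the tool from outside, world axes, zero at the start; "ft_torque": the same for the moment, N m; "grip_width": finger opening in m; "grip_force": force on a finger pad.
Only numpy, scipy, OpenCV 4.12 (cv2) and the standard library are available. Lean on these libraries where they do the work, as an engineer would, in place of code of your own. Each camera call takes 0.05 s, during which the arm holds its last target. There are 200 camera calls.

## Working session

There is one attempt and no reset: what is moved stays moved. The work goes in short steps, Python scripts to look and compute and a tool call to move; the robot and the scene stay as the last step left them, time stands still between calls to the robot, and variables do not carry over. Pictures are saved under pics/ and viewed, at most 10 in all, crops included, and the job is handed in when it is done.

Besides the shell and the picture viewer there is one more tool, called after ">>>" as name([rows], argument=value, ...), one row to a line, values as JSON. carry_out: Moves the arm, as the interface text tells. Its arguments: {"type":"object","properties":{"rows":{"type":"array"},"grip_force":{"type":"number"}},"required":["rows"]}

```bash
mkdir -p pics
cat > h.py <<'E'
import numpy as np, cv2
from bench import arm
from scipy.spatial.transform import Rotation as R
def cam(n):
    c=arm.calibration(n); f=210/np.tan(np.radians(c["fov_y"])/2); return f,c["cx"],c["cy"],np.array(c["T"])
def ray(n,uv):
    f,cx,cy,T=cam(n); d=T[:3,:3]@np.array([(uv[0]-cx)/f,(uv[1]-cy)/f,1]); return T[:3,3],d/np.linalg.norm(d)
def atz(n,uv,z):
    o,d=ray(n,uv); return o+d*(z-o[2])/d[2]
def proj(n,p):
    f,cx,cy,T=cam(n); q=T[:3,:3].T@(np.array(p)-T[:3,3]); return np.array([f*q[0]/q[2]+cx,f*q[1]/q[2]+cy])
def tri(a,b):
    o1,d1=ray("side",a);o2,d2=ray("top",b)
    s=np.linalg.lstsq(np.c_[d1,-d2],o2-o1,rcond=None)[0]; p,q=o1+s[0]*d1,o2+s[1]*d2
    return (p+q)/2,np.linalg.norm(p-q)
def state():
    s=arm.get_state(); q=s["tool_rot"]; return s,np.array(s["eef_pos"]),R.from_quat([q[1],q[2],q[3],q[0]]).as_matrix()
def save(n,fn,box=None,k=1):
    im=arm.get_image(n)[:,:,::-1]
    if box: im=im[box[1]:box[3],box[0]:box[2]]
    cv2.imwrite("pics/"+fn,cv2.resize(im,None,fx=k,fy=k,interpolation=cv2.INTER_CUBIC))
E
python3 - <<'E'
from h import *
np.set_printoptions(precision=3,suppress=True)
save("side","s0.png");save("top","t0.png")
for n in("side","top"):
    print(n,cam(n)[0],cam(n)[3])
    for t in("guard_bar","guard_hinge","bore_mouth","gauge_grip","fork","foot","ring","gauge"):
        print(t,[(np.round(b["xy"],1).tolist(),round(b["score"],2)) for b in arm.boxes_of(n,t)])
print(state())
E
```

```text
side 427.23172009633026 [[ 0.882 -0.225  0.415 -0.047]
 [-0.471 -0.441  0.764 -0.94 ]
 [ 0.011 -0.869 -0.495  0.803]
 [ 0.     0.     0.     1.   ]]
guard_bar [([344.2, 202.2], 0.7), ([257.2, 203.7], 0.23)]
guard_hinge [([341.8, 204.8], 0.57)]
bore_mouth [([335.0, 221.5], 0.68)]
gauge_grip [([248.2, 176.3], 0.72), ([220.1, 181.4], 0.64), ([344.9, 320.8], 0.3)]
fork [([185.4, 185.4], 0.86), ([257.0, 203.6], 0.85), ([190.2, 216.6], 0.66)]
foot [([248.8, 198.1], 0.6), ([342.1, 204.6], 0.58)]
ring [([335.0, 228.1], 0.55)]
gauge [([219.7, 190.0], 0.69), ([246.2, 175.0], 0.6)]
top 465.87324249470817 [[ 0.023 -0.99   0.139  0.314]
 [-1.    -0.025 -0.012  0.07 ]
 [ 0.015 -0.138 -0.99   1.38 ]
 [ 0.     0.     0.     1.   ]]
guard_bar [([309.3, 156.0], 0.92)]
guard_hinge [([306.5, 153.3], 0.73)]
bore_mouth []
gauge_grip [([182.5, 214.9], 0.56), ([149.7, 242.2], 0.55)]
fork [([188.5, 207.8], 0.9), ([175.6, 292.5], 0.78), ([104.0, 268.3], 0.55), ([379.9, 229.5], 0.55), ([382.2, 215.9], 0.49)]
foot [([158.4, 244.6], 0.6), ([185.3, 218.2], 0.46)]
ring [([306.7, 155.4], 0.63)]
gauge [([151.2, 241.4], 0.61), ([179.4, 213.5], 0.55)]
({'time': 0.9, 'q': array([ 1.12 ,  0.126, -0.04 ,  1.405,  0.   ,  1.571]), 'dq': array([-0.002, -0.002, -0.001, -0.   ,  0.   ,  0.001]), 'effort': array([  0.001, -43.569,  35.309,   0.001,   0.   ,   0.   ]), 'eef_pos': array([0.229, 0.473, 0.245]), 'tool_rot': array([0.   , 0.224, 0.975, 0.   ]), 'force': array([ 0.536, -0.113,  0.343]), 'ft_torque': array([-0.009, -0.04 , -0.008]), 'grip_force': 0.0, 'grip_width': 0.08531556184334851}, array([0.229, 0.473, 0.245]), array([[-0.9  ,  0.436,  0.   ],
       [ 0.436,  0.9  ,  0.   ],
       [ 0.   ,  0.   , -1.   ]]))
```

View pics/s0.png

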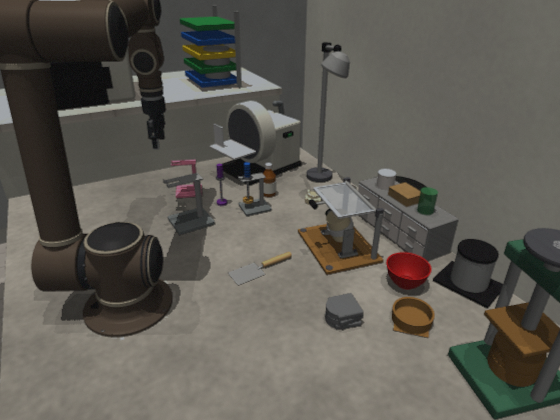

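View pics/t0.png

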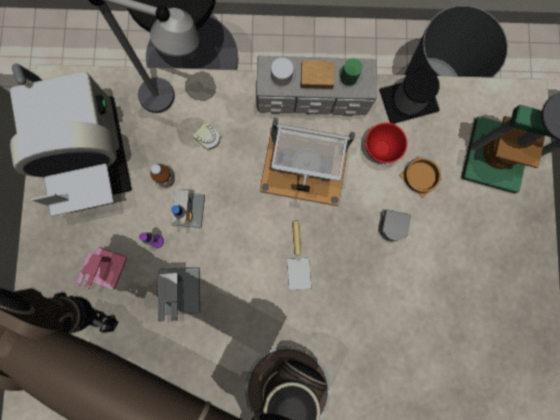

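The pictures show the blue gauge (side 248,176; top 178,212) hanging in a small grey rack, the guard over the bay plate (bar near side 332,208 and top 303,188), and the ring under the guard. Fork candidates:
- Pink one at side (185,165), top (100,268).
- Large grey one at side (190,190), top (175,292).
- Small grey one at side (257,204), top (188,208).

The small grey one fits: it is not pink and is the smaller of the greys. The purple gauge at side (220,181) is left alone. I'll confirm with one enlarged crop.

Run:
```python
from h import *
S=arm.get_image("side")[:,:,::-1];T=arm.get_image("top")[:,:,::-1]
z=lambda im,b,k:cv2.resize(im[b[1]:b[3],b[0]:b[2]],None,fx=k,fy=k,interpolation=cv2.INTER_CUBIC)
a=np.hstack([z(S,(230,150,290,220),5),z(T,(150,180,220,250),5)]) # 300x350,350x350
cv2.imwrite("pics/c1.png",a)
b=np.hstack([z(S,(295,170,395,270),4),z(T,(255,115,355,215),4)])
cv2.imwrite("pics/c2.png",b)
```

```text
(no output)
```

View pics/c1.png

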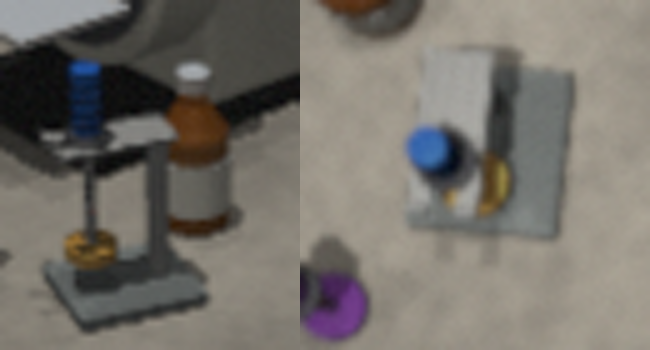

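View pics/c2.png

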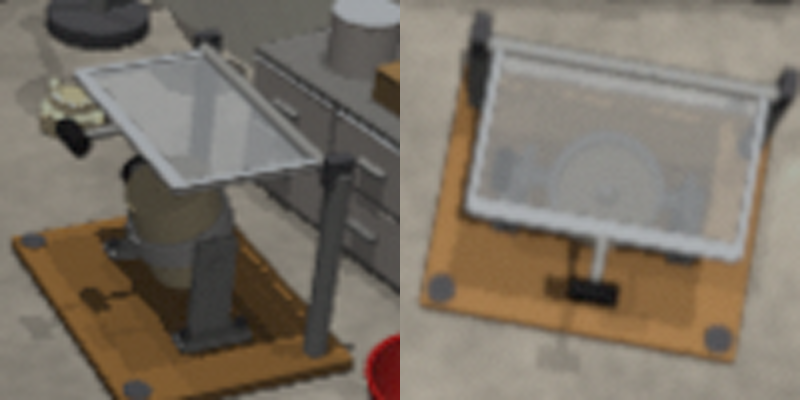

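The crop confirms it: the blue gauge hangs in the small grey rack, its slot open towards the robot (image-down in top). c2 shows the guard bar ends at about top (296.8,187.5) and (309.3,189.3), and the hinge line from (277.5,125) to (348.8,139.5).

Run:
```python
from h import *
np.set_printoptions(precision=4,suppress=True)
a,b=atz("top",(296.75,187.5),.179),atz("top",(309.25,189.3),.179)
h1,h2=atz("top",(277.5,126),.178),atz("top",(348.8,140.5),.178)
print("bar",a,b,(a+b)/2,np.linalg.norm(a-b)); print("hinge",(h1+h2)/2,h1-h2,np.degrees(np.arctan2(*(h1-h2)[:2])))
print("bar tri",tri((313,204.5),(303,188.4)))
print("proj bar into side",proj("side",(a+b)/2))
for n in("side","top"):
  for t in("guard_bar","gauge_grip","fork"):
    for r in arm.regions_of(n,t)[:3]:
        m=r["region"].astype(np.uint8); pts=cv2.findNonZero(m); rc=cv2.minAreaRect(pts)
        print(n,t,round(r["score"],2),np.round(r["xy"],1),m.sum(),np.round(rc[0],1),np.round(rc[1],1),round(rc[2],1))
print("grip top",atz("top",(176,209.4),.191),tri((247,163.6),(176,209.4)))
p=atz("top",(176,209.4),.191); 
for z in(.191,.166,.141,.13,.025): print(z,proj("side",[p[0],p[1],z]),proj("top",[p[0],p[1],z]))
```

```text
bar [ 0.5509 -0.0045  0.179 ] [ 0.547  -0.0374  0.179 ] [ 0.5489 -0.0209  0.179 ] 0.0331404892240712
hinge [ 0.6998 -0.0459  0.178 ] [0.0347 0.1912 0.    ] 10.28119922938153
bar tri (array([ 0.5509, -0.0217,  0.1714]), np.float64(0.0008895336979631939))
proj bar into side [312.2798 202.3099]
side guard_bar 0.8 [343.3 203.9] 1303 [343.2 200.8] [63.6 34. ] 19.8
side gauge_grip 0.74 [223.  181.1] 218 [221.3 184.5] [41.3 10.1] 87.8
side gauge_grip 0.56 [249.8 177. ] 239 [248.  182.5] [41. 10.] 90.0
side gauge_grip 0.28 [343.6 321.5] 85 [344.7 321.9] [ 5.9 25. ] 85.2
side fork 0.91 [184.3 187.5] 289 [185.5 179. ] [36. 19.] 90.0
side fork 0.81 [191.9 213.9] 1165 [185.9 203.2] [56.2 41.3] 73.5
side fork 0.7 [258.8 206. ] 525 [252.8 194.5] [39.8 29.9] 77.7
top guard_bar 0.93 [308.2 155.1] 3087 [307.5 162.3] [71.8 58.9] 10.8
top gauge_grip 0.78 [152.1 241. ] 284 [151.  238.6] [24.9 13.6] 20.6
top gauge_grip 0.7 [180.5 212.1] 161 [180.8 213.3] [21.6 10.9] 32.0
top fork 0.87 [174.6 294.9] 2010 [178.5 293.5] [53. 41.] 90.0
top fork 0.77 [187.  203.9] 822 [187.9 208.5] [30.5 36.1] 8.1
grip top [0.483 0.306 0.191] (array([0.4847, 0.3075, 0.1827]), np.float64(0.0009124194947980807))
0.191 [246.5414 161.6553] [176.  209.4]
0.166 [246.7661 168.2274] [177.8273 210.7875]
0.141 [246.9872 174.691 ] [179.5821 212.1199]
0.13 [247.0833 177.5013] [180.3323 212.6895]
0.025 [247.967  203.3379] [186.8897 217.6685]
```

>>> carry_out([
  {"xyz": [-40,-24,0],"twist": -0.1,"jaw": -1},
  {"xyz": [-80,-48,0],"twist": -0.2,"jaw": -1},
  {"xyz": [-120,-72,0],"twist": -0.267,"jaw": -1},
  {"xyz": [-160,-96,0],"twist": -0.267,"jaw": -1},
  {"xyz": [-200,-120,0],"twist": -0.267,"jaw": -1},
])

```text
time: 1.8
eef_pos: [0.3571, 0.2758, 0.2455]
tool_rot: [0.0, 0.091, 0.996, 0.0]
force: [0.6, 0.5, -1.2]
grip_width: 0.0857
grip_force: 0.0
```

```bash
cat >> h.py <<'E'
import sys
def go(*pts):
    s,p,M=state(); print("t",s["time"],"p",np.round(p,4),"yaw_y",np.round(np.degrees(np.arctan2(M[1,1],M[0,1])),2),"tilt",np.round(M[2,2],4),"F",np.round(s["force"],1),"w",round(s["grip_width"],4),"gf",round(s["grip_force"],1))
    for q in pts: print(q,"->",np.round(M.T@(np.array(q)-p)*1000,1))
E
python3 -c "
from h import *
go((.55,-.0205,.26),(.55,-.0205,.178))"
```

```text
t 1.8 p [0.3571 0.2758 0.2455] yaw_y 79.51 tilt -1.0 F [ 0.6  0.5 -1.2] w 0.0857 gf 0.0
(0.55, -0.0205, 0.26) -> [-243.7 -256.2  -14.5]
(0.55, -0.0205, 0.178) -> [-243.7 -256.3   67.5]
```

>>> carry_out([
  {"xyz": [-34,-35,-10],"twist": 0,"jaw": -1},
  {"xyz": [-68,-70,-14],"twist": 0,"jaw": -1},
  {"xyz": [-102,-106,-14],"twist": 0,"jaw": -1},
  {"xyz": [-136,-142,-14],"twist": 0,"jaw": -1},
  {"xyz": [-170,-178,-14],"twist": 0,"jaw": -1},
])

```text
time: 2.3
eef_pos: [0.4919, 0.0693, 0.2596]
tool_rot: [0.0, 0.092, 0.996, 0.0]
force: [0.5, 0.9, -0.4]
grip_width: 0.0852
grip_force: 0.0
```

>>> carry_out([
  {"xyz": [-34,-35,0],"twist": 0,"jaw": -0.6},
  {"xyz": [-68,-72,0],"twist": 0,"jaw": -0.5},
  {"xyz": [-73,-78,0],"twist": 0,"jaw": -0.4},
  {"xyz": [-73,-78,0],"twist": 0,"jaw": -0.4},
  {"xyz": [-73,-78,0],"twist": 0,"jaw": -0.4},
])

```text
time: 2.8
eef_pos: [0.5481, -0.0182, 0.2592]
tool_rot: [-0.0, 0.092, 0.996, 0.0]
force: [0.1, -0.7, 0.4]
grip_width: 0.0596
grip_force: 0.0
```

```bash
python3 -c "
from h import *
go((.55,-.0205,.26),(.55,-.0205,.178))
save('top','t2.png',(255,120,355,220),5)
save('side','s2.png',(265,110,385,230),5)
a=cv2.imread('pics/t2.png');b=cv2.imread('pics/s2.png')
cv2.imwrite('pics/c3.png',np.hstack([cv2.resize(a,(400,400)),cv2.resize(b,(400,400))]))"
```

```text
t 2.8 p [ 0.5481 -0.0182  0.2592] yaw_y 79.47 tilt -1.0 F [ 0.1 -0.7  0.4] w 0.0596 gf 0.0
(0.55, -0.0205, 0.26) -> [-2.2 -1.9 -0.8]
(0.55, -0.0205, 0.178) -> [-2.3 -1.9 81.2]
```

View pics/c3.png

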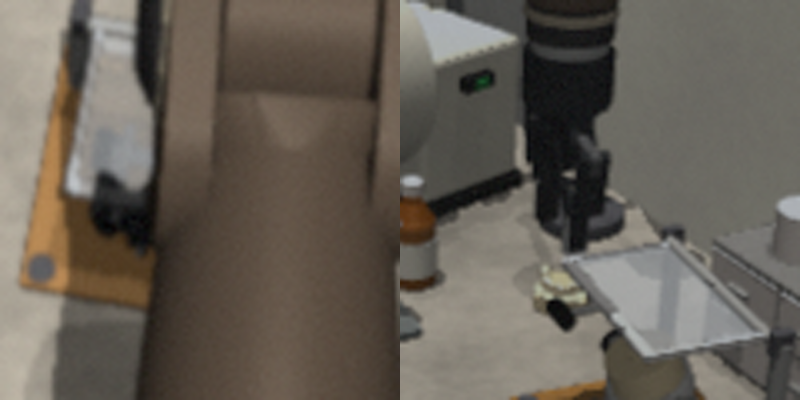

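The gripper hangs over the bar (crop right panel: fingers about (575,240), bar (560,315)). Now I'll lower and close on the flat ends.

>>> carry_out([
  {"xyz": [-2,-2,30],"twist": 0,"jaw": -0.4},
  {"xyz": [-2,-2,60],"twist": 0,"jaw": -0.4},
  {"xyz": [-2,-2,81],"twist": 0,"jaw": -0.4},
  {"xyz": [-2,-2,81],"twist": 0,"jaw": -0.2},
  {"xyz": [-2,-2,81],"twist": 0,"jaw": 0.1},
], grip_force=30)

```text
time: 3.4
eef_pos: [0.5498, -0.02, 0.1791]
tool_rot: [0.0, 0.091, 0.996, 0.0]
force: [0.9, 1.2, 0.3]
grip_width: 0.039
grip_force: 0.0
```

>>> carry_out([
  {"xyz": [0,0,0],"twist": 0,"jaw": 0.4},
  {"xyz": [0,0,0],"twist": 0,"jaw": 0.5},
  {"xyz": [0,0,0],"twist": 0,"jaw": 0.5},
], grip_force=30)

```text
time: 3.7
eef_pos: [0.5496, -0.022, 0.1798]
tool_rot: [0.0, 0.092, 0.996, -0.002]
force: [-3.6, -5.6, -0.9]
grip_width: 0.0332
grip_force: 31.6
```

Run:
```python
from h import *
go()
c=10.5*np.pi/180; xh=np.array([np.cos(c),-np.sin(c),0]);
for a in np.arange(0,1.81,.1):
    d=.155*(1-np.cos(a))*xh+np.array([0,0,.155*np.sin(a)])
    s,p,M=state(); print(round(a,2),np.round(M.T@d*1000,1))
```

```text
t 3.7 p [ 0.5496 -0.022   0.1798] yaw_y 79.48 tilt -1.0 F [-3.6 -5.6 -0.9] w 0.0332 gf 31.6
0.0 [0. 0. 0.]
0.1 [ -0.8  -0.1 -15.5]
0.2 [ -3.1  -0.1 -30.8]
0.3 [ -6.9  -0.1 -45.8]
0.4 [-12.3  -0.2 -60.4]
0.5 [-19.   -0.2 -74.3]
0.6 [-27.1  -0.3 -87.5]
0.7 [-36.5  -0.3 -99.8]
0.8 [ -47.1   -0.3 -111.2]
0.9 [ -58.7   -0.4 -121.4]
1.0 [ -71.3   -0.4 -130.4]
1.1 [ -84.8   -0.4 -138.1]
1.2 [ -98.9   -0.4 -144.4]
1.3 [-113.6   -0.5 -149.3]
1.4 [-128.7   -0.5 -152.7]
1.5 [-144.1   -0.5 -154.5]
1.6 [-159.6   -0.5 -154.8]
1.7 [-175.1   -0.4 -153.6]
1.8 [-190.3   -0.4 -150.8]
```

>>> carry_out([
  {"xyz": [-1,-1,-15],"twist": 0,"jaw": 0.5},
  {"xyz": [-3,-1,-31],"twist": 0,"jaw": 0.5},
  {"xyz": [-7,-1,-46],"twist": 0,"jaw": 0.5},
  {"xyz": [-12,-1,-60],"twist": 0,"jaw": 0.5},
  {"xyz": [-19,-1,-74],"twist": 0,"jaw": 0.5},
])

```text
time: 4.2
eef_pos: [0.5695, -0.0254, 0.2546]
tool_rot: [0.001, 0.091, 0.996, -0.0]
force: [4.3, -0.5, -5.9]
grip_width: 0.0331
grip_force: 30.3
```

>>> carry_out([
  {"xyz": [-8,0,-13],"twist": 0,"jaw": 0.5},
  {"xyz": [-17,0,-25],"twist": 0,"jaw": 0.5},
  {"xyz": [-28,0,-37],"twist": 0,"jaw": 0.5},
  {"xyz": [-40,0,-47],"twist": 0,"jaw": 0.5},
  {"xyz": [-52,0,-56],"twist": 0,"jaw": 0.5},
])

```text
time: 4.7
eef_pos: [0.6204, -0.0336, 0.3101]
tool_rot: [0.001, 0.091, 0.996, 0.001]
force: [2.5, 4.3, -6.6]
grip_width: 0.0328
grip_force: 30.4
```

```bash
python3 -c "
from h import *
go((0.702,-.0495,.175))"
```

```text
t 4.7 p [ 0.6204 -0.0336  0.3101] yaw_y 79.56 tilt -1.0 F [ 2.5  4.3 -6.6] w 0.0328 gf 30.4
(0.702, -0.0495, 0.175) -> [-82.9  -1.1 135.3]
```

Forces are low and the bar is still gripped, so I'll continue from 1.0 to about 1.76 rad.

>>> carry_out([
  {"xyz": [-13,0,-8],"twist": 0,"jaw": 0.5},
  {"xyz": [-28,0,-14],"twist": 0,"jaw": 0.5},
  {"xyz": [-42,0,-19],"twist": 0,"jaw": 0.5},
  {"xyz": [-57,0,-22],"twist": 0,"jaw": 0.5},
  {"xyz": [-73,0,-24],"twist": 0,"jaw": 0.5},
])

```text
time: 5.2
eef_pos: [0.6919, -0.0452, 0.3349]
tool_rot: [0.001, 0.09, 0.996, 0.003]
force: [-0.1, 9.1, 0.3]
grip_width: 0.0331
grip_force: 29.9
```

>>> carry_out([
  {"xyz": [-8,0,0],"twist": 0,"jaw": 0.5},
  {"xyz": [-16,0,0],"twist": 0,"jaw": 0.5},
  {"xyz": [-24,0,1],"twist": 0,"jaw": 0.5},
  {"xyz": [-32,0,1],"twist": 0,"jaw": 0.5},
  {"xyz": [-40,0,3],"twist": 0,"jaw": 0.5},
])

```text
time: 5.7
eef_pos: [0.7316, -0.0515, 0.333]
tool_rot: [0.003, 0.09, 0.996, 0.003]
force: [1.5, 10.4, 7.5]
grip_width: 0.0332
grip_force: 30.2
```

```bash
python3 -c "
from h import *
go((0.702,-.0495,.175))"
```

```text
t 5.7 p [ 0.7316 -0.0515  0.333 ] yaw_y 79.65 tilt -1.0 F [ 1.5 10.4  7.5] w 0.0332 gf 30.2
(0.702, -0.0495, 0.175) -> [ 30.2  -4.5 157.8]
```

>>> carry_out([
  {"xyz": [0,0,0],"twist": 0,"jaw": 0.0},
  {"xyz": [0,0,0],"twist": 0,"jaw": -0.4},
  {"xyz": [0,0,0],"twist": 0,"jaw": -0.5},
  {"xyz": [0,0,-15],"twist": 0,"jaw": -0.5},
  {"xyz": [0,0,-35],"twist": 0,"jaw": -0.5},
])

```text
time: 6.2
eef_pos: [0.7299, -0.0559, 0.3647]
tool_rot: [-0.001, 0.092, 0.996, -0.0]
force: [0.4, 0.3, 0.0]
grip_width: 0.0638
grip_force: 0.0
```

>>> carry_out([
  {"xyz": [45,20,-20],"twist": 0,"jaw": -0.5},
  {"xyz": [85,45,-20],"twist": 0,"jaw": -0.5},
  {"xyz": [120,75,-15],"twist": 0,"jaw": -0.5},
  {"xyz": [150,110,-5],"twist": 0,"jaw": -0.5},
  {"xyz": [170,150,5],"twist": 0,"jaw": -0.5},
])

```text
time: 6.7
eef_pos: [0.5889, 0.1233, 0.361]
tool_rot: [0.001, 0.092, 0.996, 0.0]
force: [1.1, 0.3, 0.6]
grip_width: 0.0641
grip_force: 0.0
```

>>> carry_out([
  {"xyz": [15,45,0],"twist": 0,"jaw": -0.5},
  {"xyz": [30,90,0],"twist": 0,"jaw": -0.5},
  {"xyz": [45,130,0],"twist": 0,"jaw": -0.5},
  {"xyz": [50,150,0],"twist": 0,"jaw": -0.5},
])

```text
time: 7.1
eef_pos: [0.5679, 0.2823, 0.3598]
tool_rot: [0.0, 0.09, 0.996, 0.0]
force: [-0.2, -0.5, -0.9]
grip_width: 0.064
grip_force: 0.0
```

Run:
```python
from h import *
go((.484,.306,.28))
S=arm.get_image("side")[:,:,::-1];T=arm.get_image("top")[:,:,::-1]
z=lambda im,b,k:cv2.resize(im[b[1]:b[3],b[0]:b[2]],None,fx=k,fy=k,interpolation=cv2.INTER_CUBIC)
cv2.imwrite("pics/c4.png",np.hstack([z(S,(300,160,380,260),5),z(T,(265,115,345,215),5)]))
for n in("side","top"):
    print(n,[(np.round(b["xy"],1).tolist(),round(b["score"],2)) for b in arm.boxes_of(n,"bore_mouth")])
    for t in("ring",):
        print(t,[(np.round(b["xy"],1).tolist(),round(b["score"],2)) for b in arm.boxes_of(n,t)])
```

```text
t 7.1 p [0.5679 0.2823 0.3598] yaw_y 79.63 tilt -1.0 F [-0.2 -0.5 -0.9] w 0.064 gf 0.0
(0.484, 0.306, 0.28) -> [86.9  8.1 79.8]
side [([370.8, 180.2], 0.46)]
ring [([339.4, 223.7], 0.87)]
top [([303.6, 161.6], 0.85)]
ring [([306.1, 159.1], 0.88)]
```

View pics/c4.png

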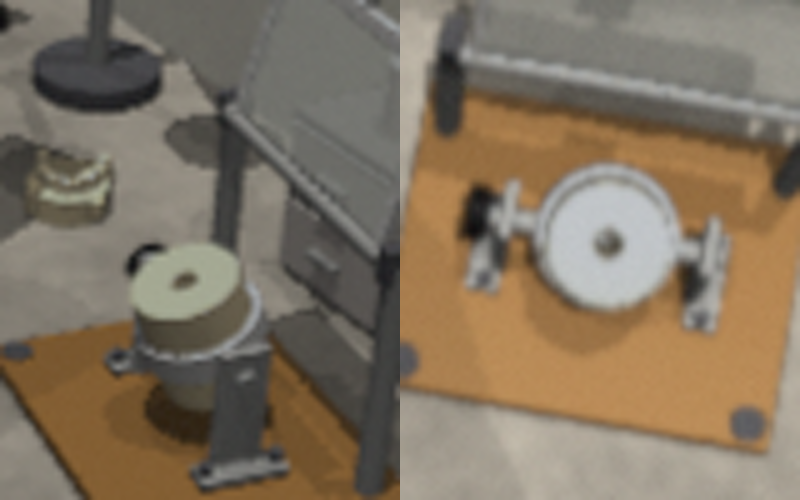

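The guard stands open. Bore mouth is at about side (337,216) and top (306.6,163.4). Now I'll fit the face's position and tilt.

Run:
```python
from h import *
from scipy.optimize import least_squares
np.set_printoptions(precision=4,suppress=True)
S=arm.get_image("side");T=arm.get_image("top")
m,e=tri((337,216.2),(306.6,163.4)); print("mouth",m,e)
def face(im,seed,b):
    g=cv2.GaussianBlur(im,(3,3),0).astype(int); ref=np.median(g[seed[1]-1:seed[1]+2,seed[0]-1:seed[0]+2].reshape(-1,3),0); 
    k=(np.abs(g-ref).max(2)<b).astype(np.uint8); n,l=cv2.connectedComponents(k); c=(l==l[seed[1],seed[0]]).astype(np.uint8)
    ct=max(cv2.findContours(c,cv2.RETR_EXTERNAL,cv2.CHAIN_APPROX_NONE)[0],key=cv2.contourArea); h=cv2.convexHull(ct)
    el=cv2.fitEllipse(ct); return ref,c.sum(),el
eS=[face(S,(330,219),b) for b in(20,30)]; eT=[face(T,(300,168),b) for b in (20,30)]
for x in eS+eT: print(x)
ss,st=eS[1][2],eT[1][2]
def model(p,n):
    c,s=np.cos(p[4]),np.sin(p[4]); y=np.array([s,c,0]); xr=np.array([c,-s,0])
    z=np.cos(p[3])*np.array([0,0,1])-np.sin(p[3])*xr; x=np.cross(y,z)
    a=np.linspace(0,2*np.pi,60,endpoint=False); P=p[:3]+.035*(np.cos(a)[:,None]*x+np.sin(a)[:,None]*y)
    return np.array([proj(n,q) for q in P])
def res(p):
    o=[]
    for n,el in(("side",ss),("top",st)):
        P=model(p,n)-np.array(el[0]); t=np.radians(el[2]); u=P@[np.cos(t),np.sin(t)]; v=P@[-np.sin(t),np.cos(t)]
        r=np.hypot(u/(el[1][0]/2),v/(el[1][1]/2)); o.append((r-1)*10)
    return np.r_[np.concatenate(o),(p[4]-np.radians(10.5))*100]
f=least_squares(res,np.r_[m,.4,.183]); print(f.x,np.degrees(f.x[3:]),np.sqrt(np.mean(f.fun**2)))
```

```text
mouth [ 0.6327 -0.0348  0.115 ] 0.00026496444504437903
(array([164., 168., 147.]), np.uint64(197), ((336.3507385253906, 215.62960815429688), (12.175256729125977, 20.495670318603516), 71.48787689208984))
(array([164., 168., 147.]), np.uint64(231), ((336.4254455566406, 215.38002014160156), (13.247930526733398, 21.699831008911133), 73.0506820678711))
(array([193., 197., 199.]), np.uint64(380), ((306.7043151855469, 163.21554565429688), (21.648441314697266, 23.50147819519043), 85.21156311035156))
(array([193., 197., 199.]), np.uint64(422), ((306.8822326660156, 163.22903442382812), (22.272083282470703, 24.636938095092773), 83.500244140625))Traceback (most recent call last):
  File "<stdin>", line 25, in <module>
    return func(*args, **kwargs)
    result = trf(vector_fun.fun, vector_fun.jac, x0, f0, J0, lb, ub, ftol, xtol,
                 gtol, max_nfev, x_scale, loss_function, tr_solver,
                 tr_options.copy(), verbose, callback=callback_wrapped)
    return trf_no_bounds(
        fun, jac, x0, f0, J0, ftol, xtol, gtol, max_nfev, x_scale,
        loss_function, tr_solver, tr_options, verbose, callback=callback)
    f_new = fun(x_new)
    self._update_fun()
    ~~~~~~~~~~~~~~~~^^
    self.f = self.fun_wrapped(xp_copy(self.x))
             ~~~~~~~~~~~~~~~~^^^^^^^^^^^^^^^^^
    return np.atleast_1d(self.fun(x))
                         ~~~~~~~~^^^
    return self.f(x, *self.args, **self.kwargs)
           ~~~~~~^^^^^^^^^^^^^^^^^^^^^^^^^^^^^^
  File "<stdin>", line 22, in res
  File "<stdin>", line 18, in model
  File "h.py", line 11, in proj
    f,cx,cy,T=cam(n); q=T[:3,:3].T@(np.array(p)-T[:3,3]); return np.array([f*q[0]/q[2]+cx,f*q[1]/q[2]+cy])
              ~~~^^^
  File "h.py", line 5, in cam
    c=arm.calibration(n); f=210/np.tan(np.radians(c["fov_y"])/2); return f,c["cx"],c["cy"],np.array(c["T"])
ValueError: time passes only in moves, steps and waits
```

```bash
sed -i 's/^def cam(n):/import functools\n@functools.cache\ndef cam(n):/' h.py
python3 - <<'E'
from h import *
np.set_printoptions(precision=3,suppress=True)
m=np.array([.6327,-.0348,.115]); c,s=np.cos(np.radians(10.5)),np.sin(np.radians(10.5)); y=np.array([s,c,0]); xr=np.array([c,-s,0])
for th in(18,20,22,24,26,28):
    t=np.radians(th); z=np.cos(t)*np.array([0,0,1])-np.sin(t)*xr; x=np.cross(y,z); a=np.linspace(0,2*np.pi,90,endpoint=False)
    P=m+.035*(np.cos(a)[:,None]*x+np.sin(a)[:,None]*y)
    print(th,[tuple(np.round(np.r_[e[0],e[1],e[2]],2)) for e in (cv2.fitEllipse(np.array([proj(n,q) for q in P],np.float32)) for n in("side","top"))])
E
```

```text
18 [(np.float64(337.03), np.float64(216.35), np.float64(13.96), np.float64(22.91), np.float64(75.01)), (np.float64(306.63), np.float64(163.3), np.float64(25.09), np.float64(25.31), np.float64(40.76))]
20 [(np.float64(337.04), np.float64(216.35), np.float64(14.12), np.float64(22.91), np.float64(72.58)), (np.float64(306.63), np.float64(163.29), np.float64(25.05), np.float64(25.28), np.float64(49.94))]
22 [(np.float64(337.04), np.float64(216.35), np.float64(14.25), np.float64(22.9), np.float64(70.12)), (np.float64(306.64), np.float64(163.28), np.float64(24.99), np.float64(25.24), np.float64(61.68))]
24 [(np.float64(337.05), np.float64(216.35), np.float64(14.38), np.float64(22.89), np.float64(67.62)), (np.float64(306.64), np.float64(163.27), np.float64(24.89), np.float64(25.22), np.float64(72.55))]
26 [(np.float64(337.05), np.float64(216.35), np.float64(14.48), np.float64(22.88), np.float64(65.09)), (np.float64(306.64), np.float64(163.26), np.float64(24.75), np.float64(25.2), np.float64(80.32))]
28 [(np.float64(337.06), np.float64(216.34), np.float64(14.57), np.float64(22.87), np.float64(62.53)), (np.float64(306.64), np.float64(163.25), np.float64(24.58), np.float64(25.19), np.float64(85.41))]
```

>>> carry_out([
  {"xyz": [40,4,0],"twist": 0,"jaw": -0.5},
  {"xyz": [80,9,10],"twist": 0,"jaw": -0.5},
  {"xyz": [87,9,50],"twist": 0,"jaw": -0.5},
  {"xyz": [87,9,80],"twist": 0,"jaw": -0.5},
  {"xyz": [87,9,80],"twist": 0,"jaw": -0.5},
])

```text
time: 8.0
eef_pos: [0.4837, 0.3024, 0.2755]
tool_rot: [-0.003, 0.092, 0.996, -0.002]
force: [0.0, 0.3, -0.4]
grip_width: 0.0639
grip_force: 0.0
```

Run:
```python
from h import *
go((.4845,.307,.167))
S=arm.get_image("side")[:,:,::-1];T=arm.get_image("top")[:,:,::-1]
z=lambda im,b,k:cv2.resize(im[b[1]:b[3],b[0]:b[2]],None,fx=k,fy=k,interpolation=cv2.INTER_CUBIC)
cv2.imwrite("pics/c5.png",np.hstack([z(S,(210,100,290,220),5),z(T,(140,155,220,275),5)]))
s,p,M=state()
print([np.round(proj(n,p+M@[0,0,.014]),1) for n in("side","top")])
```

```text
t 8.0 p [0.4837 0.3024 0.2755] yaw_y 79.42 tilt -1.0 F [ 0.   0.3 -0.4] w 0.0639 gf 0.0
(0.4845, 0.307, 0.167) -> [ -0.5   5.2 108.5]
[array([246.9, 141.4]), array([171.2, 203.8])]
```

View pics/c5.png

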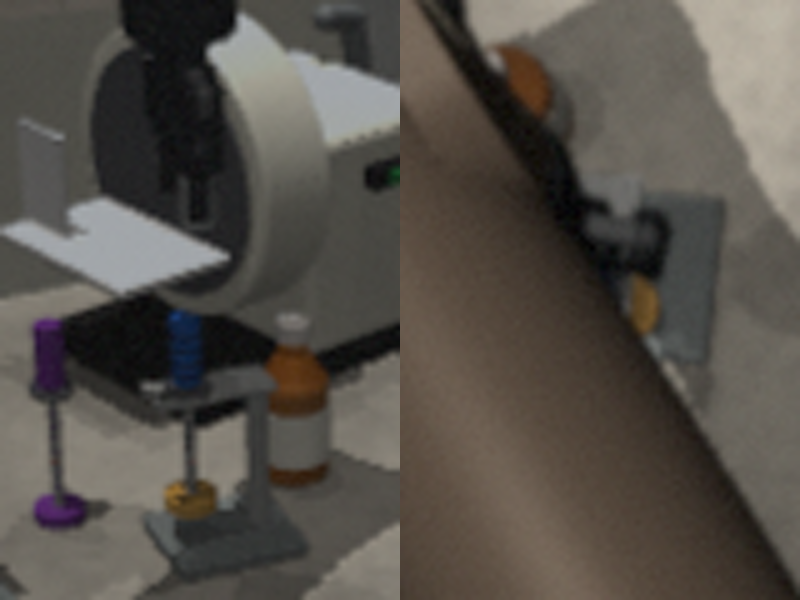

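>>> carry_out([
  {"xyz": [0,0,20],"twist": 0,"jaw": -0.5},
  {"xyz": [0,0,40],"twist": 0,"jaw": -0.5},
  {"xyz": [0,0,50],"twist": 0,"jaw": -0.5},
  {"xyz": [0,0,50],"twist": 0,"jaw": -0.5},
])

```text
time: 8.5
eef_pos: [0.486, 0.304, 0.2295]
tool_rot: [-0.0, 0.092, 0.996, -0.0]
force: [-0.1, -0.2, 0.5]
grip_width: 0.0641
grip_force: 0.0
```

```bash
python3 -c "
from h import *
go((.484,.3065,.167))"
```

```text
t 8.5 p [0.486  0.304  0.2295] yaw_y 79.43 tilt -1.0 F [-0.1 -0.2  0.5] w 0.0641 gf 0.0
(0.484, 0.3065, 0.167) -> [ 2.4  2.1 62.5]
```

>>> carry_out([
  {"xyz": [2,2,25],"twist": 0,"jaw": -0.5},
  {"xyz": [2,2,50],"twist": 0,"jaw": -0.5},
  {"xyz": [2,2,62],"twist": 0,"jaw": -0.5},
  {"xyz": [2,2,62],"twist": 0,"jaw": 0},
  {"xyz": [2,2,62],"twist": 0,"jaw": 0.3},
], grip_force=20)

```text
time: 9.0
eef_pos: [0.4845, 0.3068, 0.1687]
tool_rot: [0.001, 0.092, 0.996, 0.0]
force: [-0.3, 0.5, -0.4]
grip_width: 0.0359
grip_force: 0.0
```

>>> carry_out([
  {"xyz": [0,0,0],"twist": 0,"jaw": 0.6},
  {"xyz": [0,0,0],"twist": 0,"jaw": 0.7},
  {"xyz": [0,0,0],"twist": 0,"jaw": 0.7},
], grip_force=20)

```text
time: 9.3
eef_pos: [0.4848, 0.3072, 0.169]
tool_rot: [0.001, 0.092, 0.996, 0.001]
force: [0.4, -0.0, 6.0]
grip_width: 0.0216
grip_force: 22.3
```

```bash
python3 -c "
from h import *
go((.484,.3065,.167))"
```

```text
t 9.3 p [0.4848 0.3072 0.169 ] yaw_y 79.47 tilt -1.0 F [ 0.4 -0.   6. ] w 0.0216 gf 22.3
(0.484, 0.3065, 0.167) -> [ 0.6 -0.8  2. ]
```

>>> carry_out([
  {"xyz": [0,0,-5],"twist": 0,"jaw": 0.7},
  {"xyz": [0,0,-10],"twist": 0,"jaw": 0.7},
  {"xyz": [0,0,-10],"twist": 0,"jaw": 0.7},
  {"xyz": [12,-1,-10],"twist": 0,"jaw": 0.7},
  {"xyz": [24,-2,-10],"twist": 0,"jaw": 0.7},
])

```text
time: 9.8
eef_pos: [0.4589, 0.3088, 0.1767]
tool_rot: [-0.001, 0.092, 0.996, -0.0]
force: [0.1, -0.3, -2.2]
grip_width: 0.0213
grip_force: 21.6
```

```bash
python3 -c "
from h import *
go()"
```

```text
t 9.8 p [0.4589 0.3088 0.1767] yaw_y 79.44 tilt -1.0 F [ 0.1 -0.3 -2.2] w 0.0213 gf 21.6
```

>>> carry_out([
  {"xyz": [12,-1,0],"twist": 0,"jaw": 0.7},
  {"xyz": [24,-2,0],"twist": 0,"jaw": 0.7},
  {"xyz": [34,-3,-1],"twist": 0,"jaw": 0.7},
  {"xyz": [36,-3,-20],"twist": 0,"jaw": 0.7},
  {"xyz": [36,-4,-50],"twist": 0,"jaw": 0.7},
])

```text
time: 10.3
eef_pos: [0.4218, 0.3112, 0.2263]
tool_rot: [-0.001, 0.091, 0.996, -0.001]
force: [0.6, 1.1, -2.2]
grip_width: 0.0214
grip_force: 21.5
```

>>> carry_out([
  {"xyz": [0,0,-30],"twist": 0,"jaw": 0.7},
  {"xyz": [0,0,-60],"twist": 0,"jaw": 0.7},
  {"xyz": [0,-20,-70],"twist": 0,"jaw": 0.7},
  {"xyz": [-20,-60,-70],"twist": 0,"jaw": 0.7},
  {"xyz": [-40,-100,-70],"twist": 0,"jaw": 0.7},
])

```text
time: 10.8
eef_pos: [0.4441, 0.2048, 0.2973]
tool_rot: [0.0, 0.09, 0.996, -0.0]
force: [0.5, -0.2, -2.0]
grip_width: 0.0214
grip_force: 21.6
```

Run:
```python
from h import *
m=np.array([.632,-.0347,.117]); c,s=np.cos(np.radians(10.5)),np.sin(np.radians(10.5)); xr=np.array([c,-s,0])
tip=m+.003*xr; tip[2]=.130
go(tip+[0,0,.144])
S=arm.get_image("side")[:,:,::-1]
s,p,M=state(); print(proj("side",p-[0,0,.144]),proj("side",p+[0,0,.005]))
u=proj("side",p-[0,0,.07]).astype(int)
cv2.imwrite("pics/c6.png",cv2.resize(S[u[1]-50:u[1]+50,u[0]-50:u[0]+50],None,fx=6,fy=6,interpolation=cv2.INTER_CUBIC)); print(u-50)
```

```text
t 10.8 p [0.4441 0.2048 0.2973] yaw_y 79.62 tilt -1.0 F [ 0.5 -0.2 -2. ] w 0.0214 gf 21.6
[ 0.63494976 -0.03524671  0.274     ] -> [-230.9 -201.8   23.5]
[249.65068211 186.49365286] [248.31734997 143.82410515]
[199 115]
```

View pics/c6.png

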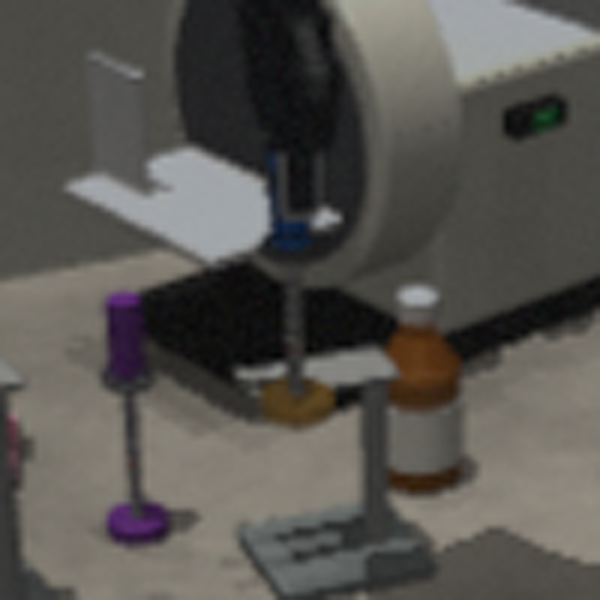

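The gauge is held upright, with the rod tip near crop (299,425), matching the prediction, and the foot about 11 mm above the tip. Next I'll move it over the bore mouth.

>>> carry_out([
  {"xyz": [-30,-27,0],"twist": 0,"jaw": 0.7},
  {"xyz": [-62,-55,0],"twist": 0,"jaw": 0.7},
  {"xyz": [-94,-83,0],"twist": 0,"jaw": 0.7},
  {"xyz": [-126,-111,0],"twist": 0,"jaw": 0.7},
  {"xyz": [-158,-139,0],"twist": 0,"jaw": 0.7},
])

```text
time: 11.35
eef_pos: [0.5746, 0.0385, 0.2969]
tool_rot: [-0.0, 0.092, 0.996, -0.0]
force: [0.1, 0.2, -2.0]
grip_width: 0.0213
grip_force: 21.5
```

>>> carry_out([
  {"xyz": [-30,-27,0],"twist": 0,"jaw": 0.7},
  {"xyz": [-55,-50,0],"twist": 0,"jaw": 0.7},
  {"xyz": [-70,-62,5],"twist": 0,"jaw": 0.7},
  {"xyz": [-70,-62,12],"twist": 0,"jaw": 0.7},
  {"xyz": [-70,-62,12],"twist": 0,"jaw": 0.7},
])

```text
time: 11.85
eef_pos: [0.6313, -0.0332, 0.2834]
tool_rot: [-0.002, 0.092, 0.996, 0.0]
force: [0.1, 0.4, -2.4]
grip_width: 0.0213
grip_force: 21.5
```

Run:
```python
from h import *
m=np.array([.632,-.0347,.117])
go(m+[0,0,.144],)
S=arm.get_image("side")[:,:,::-1]
T=arm.get_image("top")[:,:,::-1]
s,p,M=state(); print(proj("side",p-[0,0,.144]),proj("side",p-[0,0,.124]))
z=lambda im,b,k:cv2.resize(im[b[1]:b[3],b[0]:b[2]],None,fx=k,fy=k,interpolation=cv2.INTER_CUBIC)
cv2.imwrite("pics/c7.png",z(S,(290,140,390,240),6))
```

```text
t 11.85 p [ 0.6313 -0.0332  0.2834] yaw_y 79.44 tilt -1.0 F [ 0.1  0.4 -2.4] w 0.0213 gf 21.5
[ 0.632  -0.0347  0.261 ] -> [-1.1 -1.4 22.4]
[336.75311811 208.63875717] [337.23705937 202.94940188]
```

View pics/c7.png

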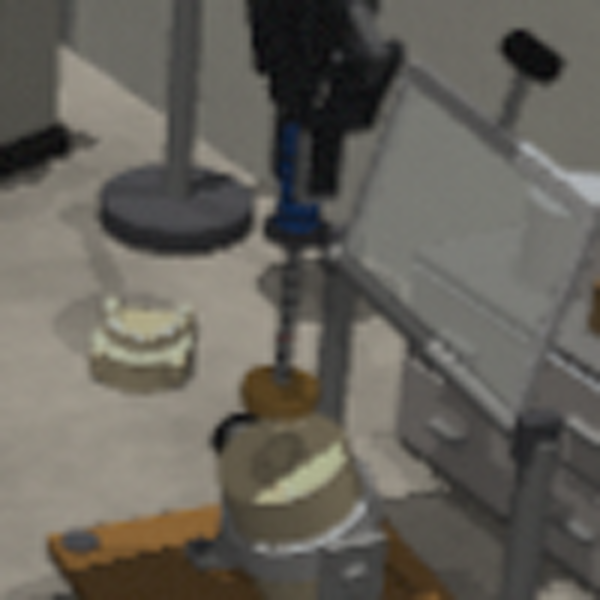

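Gauge is upright with its tip near (281,415) in the crop, directly above the bore mouth at (277,460). I'll lower carefully.

>>> carry_out([
  {"xyz": [-1,-1,8],"twist": 0,"jaw": 0.7},
  {"xyz": [-1,-1,14],"twist": 0,"jaw": 0.7},
  {"xyz": [-1,-1,18],"twist": 0,"jaw": 0.7},
  {"xyz": [-1,-1,21],"twist": 0,"jaw": 0.7},
  {"xyz": [-1,-1,21],"twist": 0,"jaw": 0.7},
])

```text
time: 12.45
eef_pos: [0.6329, -0.0342, 0.2637]
tool_rot: [-0.0, 0.092, 0.996, -0.0]
force: [-0.8, 0.4, -2.7]
grip_width: 0.0214
grip_force: 21.6
```

>>> carry_out([
  {"xyz": [0,0,2],"twist": 0,"jaw": 0.7},
  {"xyz": [0,0,3],"twist": 0,"jaw": 0.7},
  {"xyz": [0,0,4],"twist": 0,"jaw": 0.7},
  {"xyz": [0,0,4],"twist": 0,"jaw": 0.7},
])

```text
time: 12.85
eef_pos: [0.6332, -0.0344, 0.2606]
tool_rot: [0.0, 0.092, 0.996, 0.0]
force: [-0.1, 0.1, -0.2]
grip_width: 0.0212
grip_force: 21.7
```

>>> carry_out([
  {"xyz": [0,0,2],"twist": 0,"jaw": 0.7},
  {"xyz": [0,0,3],"twist": 0,"jaw": 0.7},
  {"xyz": [0,0,4],"twist": 0,"jaw": 0.7},
  {"xyz": [0,0,5],"twist": 0,"jaw": 0.7},
  {"xyz": [0,0,5],"twist": 0,"jaw": 0.7},
])

```text
time: 13.35
eef_pos: [0.6331, -0.0344, 0.2552]
tool_rot: [-0.0, 0.092, 0.996, 0.0]
force: [-0.4, 0.0, 1.4]
grip_width: 0.0214
grip_force: 21.8
```

>>> carry_out([
  {"xyz": [0,0,1],"twist": 0,"jaw": 0.7},
  {"xyz": [0,0,2],"twist": 0,"jaw": 0.7},
  {"xyz": [0,0,3],"twist": 0,"jaw": 0.7},
  {"xyz": [0,0,4],"twist": 0,"jaw": 0.7},
  {"xyz": [0,0,4],"twist": 0,"jaw": 0.7},
])

```text
time: 13.85
eef_pos: [0.6331, -0.0344, 0.251]
tool_rot: [-0.0, 0.092, 0.996, 0.0]
force: [-1.0, -0.4, 1.1]
grip_width: 0.0214
grip_force: 21.8
```

Run:
```python
from h import *
go()
# arc of TCP about tip; pivot 149 above tip
for th in (5,10,15,20,22.5,25):
    t=np.radians(th); print(th,np.round([149*np.sin(t),149*(1-np.cos(t))],1))
S=arm.get_image("side")[:,:,::-1]
z=lambda im,b,k:cv2.resize(im[b[1]:b[3],b[0]:b[2]],None,fx=k,fy=k,interpolation=cv2.INTER_CUBIC)
cv2.imwrite("pics/c8.png",z(S,(290,140,390,240),6))
```

```text
t 13.85 p [ 0.6331 -0.0344  0.251 ] yaw_y 79.47 tilt -1.0 F [-1.  -0.4  1.1] w 0.0214 gf 21.8
5 [13.   0.6]
10 [25.9  2.3]
15 [38.6  5.1]
20 [51.  9.]
22.5 [57.  11.3]
25 [63. 14.]
```

>>> carry_out([
  {"xyz": [6,0,0],"twist": 0,"jaw": 0.7},
  {"xyz": [12,0,0.5],"twist": 0,"jaw": 0.7},
  {"xyz": [18,0,1],"twist": 0,"jaw": 0.7},
  {"xyz": [23,0,2],"twist": 0,"jaw": 0.7},
  {"xyz": [28,0,3],"twist": 0,"jaw": 0.7},
])

```text
time: 14.4
eef_pos: [0.6051, -0.0293, 0.2484]
tool_rot: [0.0, 0.092, 0.996, -0.0]
force: [2.1, -0.2, -0.8]
grip_width: 0.0215
grip_force: 21.5
```

Run:
```python
from h import *
go()
S=arm.get_image("side")[:,:,::-1]
z=lambda im,b,k:cv2.resize(im[b[1]:b[3],b[0]:b[2]],None,fx=k,fy=k,interpolation=cv2.INTER_CUBIC)
a=cv2.imread("pics/c8.png")
cv2.imwrite("pics/c9.png",np.hstack([cv2.resize(a,(400,400)),cv2.resize(z(S,(290,140,390,240),6),(400,400))]))
```

```text
t 14.4 p [ 0.6051 -0.0293  0.2484] yaw_y 79.47 tilt -1.0 F [ 2.1 -0.2 -0.8] w 0.0215 gf 21.5
```

View pics/c9.png

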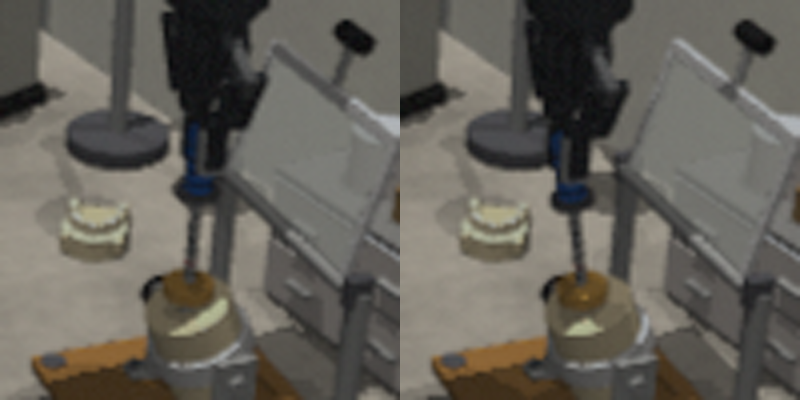

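Left: upright rod in the mouth. Right: it pivots as intended, leaning towards the robot with the foot sitting on the face. I'll continue the arc.

>>> carry_out([
  {"xyz": [6,0,1],"twist": 0,"jaw": 0.7},
  {"xyz": [12,0,2],"twist": 0,"jaw": 0.7},
  {"xyz": [18,0,4],"twist": 0,"jaw": 0.7},
  {"xyz": [24,0,6],"twist": 0,"jaw": 0.7},
  {"xyz": [30,0,8],"twist": 0,"jaw": 0.7},
])

```text
time: 14.95
eef_pos: [0.5756, -0.0237, 0.2402]
tool_rot: [0.0, 0.092, 0.996, -0.0]
force: [1.6, -1.0, -0.7]
grip_width: 0.0214
grip_force: 21.5
```

Run:
```python
from h import *
s,p,M=state(); go()
m=np.array([.632,-.0347,.117]); c,q=np.cos(np.radians(10.5)),np.sin(np.radians(10.5)); xr=np.array([c,-q,0])
g=p+[0,0,.005]; d=g-m; print("pivot rel mouth along -xr,y,z",d@-xr,d@[q,c,0],d[2],"lean if through mouth centre",np.degrees(np.arctan2(d@-xr,d[2])),np.hypot(d@xr,d[2]))
# rod segmentation in side image
S=arm.get_image("side"); 
r=arm.regions_of("side","gauge"); 
for k in r[:3]:
    y,x=np.nonzero(k["region"]); print(round(k["score"],2),np.round(k["xy"],1),x.min(),x.max(),y.min(),y.max())
for th in(18,22,26,30): 
    t=np.radians(th); z=np.cos(t)*np.array([0,0,1])-np.sin(t)*xr
    print(th,[np.round(proj("side",g+z*l),1) for l in(-.044,-.09)])
```

```text
t 14.95 p [ 0.5756 -0.0237  0.2402] yaw_y 79.47 tilt -1.0 F [ 1.6 -1.  -0.7] w 0.0214 gf 21.5
pivot rel mouth along -xr,y,z 0.05745467772801136 0.0005116617391483791 0.1281526602908062 lean if through mouth centre 24.148123096221482 0.14044267276166605
0.78 [219.9 177.6] 216 227 163 205
0.73 [334.6 209. ] 319 340 179 219
0.32 [342.1 319.5] 326 361 315 325
18 [array([325.2, 192.9]), array([328.7, 205. ])]
22 [array([326.1, 192.4]), array([330.6, 204.1])]
26 [array([327. , 191.9]), array([332.4, 203.1])]
30 [array([327.9, 191.4]), array([334.1, 202. ])]
```

>>> carry_out([
  {"xyz": [-1.5,0,3.7],"twist": 0,"jaw": 0.7},
  {"xyz": [-3.1,0,7.4],"twist": 0,"jaw": 0.7},
  {"xyz": [-4.6,0,11.1],"twist": 0,"jaw": 0.7},
  {"xyz": [-6.1,0,14.8],"twist": 0,"jaw": 0.7},
  {"xyz": [-7,0,17],"twist": 0,"jaw": 0.7},
])

```text
time: 15.55
eef_pos: [0.5831, -0.0251, 0.2229]
tool_rot: [-0.0, 0.092, 0.996, 0.0]
force: [-0.3, -0.4, 2.1]
grip_width: 0.0215
grip_force: 21.8
```

>>> carry_out([
  {"xyz": [-0.8,0,1.8],"twist": 0,"jaw": 0.7},
  {"xyz": [-1.5,0,3.7],"twist": 0,"jaw": 0.7},
  {"xyz": [-2.3,0,5.5],"twist": 0,"jaw": 0.7},
])

```text
time: 15.85
eef_pos: [0.5853, -0.0255, 0.2177]
tool_rot: [-0.0, 0.092, 0.996, -0.0]
force: [-0.8, -0.8, 1.7]
grip_width: 0.021
grip_force: 21.7
```

>>> carry_out([
  {"xyz": [-0.8,0,1.8],"twist": 0,"jaw": 0.7},
  {"xyz": [-1.5,0,3.7],"twist": 0,"jaw": 0.7},
  {"xyz": [-2.3,0,5.5],"twist": 0,"jaw": 0.7},
])

```text
time: 16.15
eef_pos: [0.5875, -0.026, 0.2122]
tool_rot: [-0.0, 0.092, 0.996, 0.0]
force: [-1.5, -0.7, 2.5]
grip_width: 0.0212
grip_force: 21.7
```

>>> carry_out([
  {"xyz": [-0.8,0,1.8],"twist": 0,"jaw": 0.7},
  {"xyz": [-1.5,0,3.7],"twist": 0,"jaw": 0.7},
  {"xyz": [-2.3,0,5.5],"twist": 0,"jaw": 0.7},
])

```text
time: 16.45
eef_pos: [0.5898, -0.0264, 0.2066]
tool_rot: [-0.0, 0.092, 0.996, -0.0]
force: [-1.3, 0.3, 2.6]
grip_width: 0.0211
grip_force: 21.7
```

>>> carry_out([
  {"xyz": [-0.8,0,1.8],"twist": 0,"jaw": 0.7},
  {"xyz": [-1.5,0,3.7],"twist": 0,"jaw": 0.7},
  {"xyz": [-1.5,0,3.7],"twist": 0,"jaw": 0.7},
])

```text
time: 16.75
eef_pos: [0.5913, -0.0267, 0.2026]
tool_rot: [-0.0, 0.092, 0.996, -0.0]
force: [0.2, -0.7, -1.6]
grip_width: 0.0211
grip_force: 21.5
```

>>> carry_out([
  {"xyz": [-0.8,0,1.8],"twist": 0,"jaw": 0.7},
  {"xyz": [-1.5,0,3.7],"twist": 0,"jaw": 0.7},
  {"xyz": [-1.5,0,3.7],"twist": 0,"jaw": 0.7},
])

```text
time: 17.05
eef_pos: [0.5928, -0.0269, 0.199]
tool_rot: [-0.0, 0.092, 0.996, -0.0]
force: [-0.4, -0.8, -0.2]
grip_width: 0.0212
grip_force: 21.6
```

>>> carry_out([
  {"xyz": [-0.8,0,1.8],"twist": 0,"jaw": 0.7},
  {"xyz": [-1.5,0,3.7],"twist": 0,"jaw": 0.7},
])

```text
time: 17.25
eef_pos: [0.5942, -0.0272, 0.1957]
tool_rot: [-0.0, 0.092, 0.996, -0.0]
force: [-5.7, -0.5, 12.0]
grip_width: 0.0217
grip_force: 22.6
```

>>> carry_out([
  {"xyz": [-0.8,0,1.8],"twist": 0,"jaw": 0.7},
  {"xyz": [-1.5,0,3.7],"twist": 0,"jaw": 0.7},
])

```text
time: 17.45
eef_pos: [0.5951, -0.0273, 0.1951]
tool_rot: [0.001, 0.092, 0.996, 0.0]
force: [-13.1, 0.7, 29.2]
grip_width: 0.0212
grip_force: 24.4
```

>>> carry_out([
  {"xyz": [0.4,0,-1.0],"twist": 0,"jaw": 0.7},
  {"xyz": [0.6,0,-1.5],"twist": 0,"jaw": 0.7},
  {"xyz": [0.6,0,-1.5],"twist": 0,"jaw": 0.7},
  {"xyz": [0.6,0,-1.5],"twist": 0,"jaw": 0.7},
])

```text
time: 17.85
eef_pos: [0.595, -0.0272, 0.1955]
tool_rot: [0.001, 0.092, 0.996, 0.0]
force: [-6.2, 0.3, 11.8]
grip_width: 0.0211
grip_force: 22.7
```

Run:
```python
from h import *
s,p,M=state(); go()
m=np.array([.632,-.0347,.117]); c,q=np.cos(np.radians(10.5)),np.sin(np.radians(10.5)); xr=np.array([c,-q,0])
g=p+[0,0,.005]; d=g-m; print("pivot rel mouth",d@-xr,d@[q,c,0],d[2],"lean",np.degrees(np.arctan2(d@-xr,d[2])),"depth",.149-np.hypot(d@xr,d[2]))
```

```text
t 17.85 p [ 0.595  -0.0272  0.1955] yaw_y 79.47 tilt -1.0 F [-6.2  0.3 11.8] w 0.0211 gf 22.7
pivot rel mouth 0.0377746957627607 0.0006439295831957724 0.0834859307993411 lean 24.34522065309127 depth 0.05736579087807053
```

Bottomed on the plunger (about 14 N axial, no side load, depth about 57 mm). Now I'll withdraw along the bore, then swing upright using the bore's far edge.

>>> carry_out([
  {"xyz": [2,0,-5],"twist": 0,"jaw": 0.7},
  {"xyz": [5,0,-12],"twist": 0,"jaw": 0.7},
  {"xyz": [9,0,-20],"twist": 0,"jaw": 0.7},
  {"xyz": [13,0,-30],"twist": 0,"jaw": 0.7},
  {"xyz": [17,0,-39],"twist": 0,"jaw": 0.7},
])

```text
time: 18.35
eef_pos: [0.5783, -0.0242, 0.2335]
tool_rot: [0.0, 0.092, 0.996, -0.0]
force: [1.2, -0.7, -2.9]
grip_width: 0.0212
grip_force: 21.4
```

>>> carry_out([
  {"xyz": [-6,0,-3],"twist": 0,"jaw": 0.7},
  {"xyz": [-14,0,-5],"twist": 0,"jaw": 0.7},
  {"xyz": [-22,0,-8],"twist": 0,"jaw": 0.7},
  {"xyz": [-30,0,-10],"twist": 0,"jaw": 0.7},
])

```text
time: 18.75
eef_pos: [0.6083, -0.0298, 0.242]
tool_rot: [-0.001, 0.092, 0.996, 0.0]
force: [-1.1, -0.4, -1.2]
grip_width: 0.0216
grip_force: 21.2
```

Run:
```python
from h import *
s,p,M=state(); go()
m=np.array([.632,-.0347,.117]); c,q=np.cos(np.radians(10.5)),np.sin(np.radians(10.5)); xr=np.array([c,-q,0])
g=p+[0,0,.005]; d=g-m; print("pivot rel mouth",d@-xr,d@[q,c,0],d[2],"lean",np.degrees(np.arctan2(d@-xr,d[2])),"depth",.149-np.hypot(d@xr,d[2]))
```

```text
t 18.75 p [ 0.6083 -0.0298  0.242 ] yaw_y 79.47 tilt -1.0 F [-1.1 -0.4 -1.2] w 0.0216 gf 21.2
pivot rel mouth 0.024199349932833777 0.0004579064114901453 0.13003404246629863 lean 10.542152059485877 depth 0.016733372548859093
```

>>> carry_out([
  {"xyz": [-7,0,-2],"twist": 0,"jaw": 0.7},
  {"xyz": [-14,0,-3],"twist": 0,"jaw": 0.7},
  {"xyz": [-21,0,-4],"twist": 0,"jaw": 0.7},
  {"xyz": [-27,0,-5],"twist": 0,"jaw": 0.7},
  {"xyz": [-27,0,-5],"twist": 0,"jaw": 0.7},
])

```text
time: 19.25
eef_pos: [0.6352, -0.0349, 0.2472]
tool_rot: [-0.0, 0.092, 0.996, -0.0]
force: [-1.8, -0.5, -2.2]
grip_width: 0.0212
grip_force: 20.8
```

>>> carry_out([
  {"xyz": [0,0,-10],"twist": 0,"jaw": 0.7},
  {"xyz": [0,0,-30],"twist": 0,"jaw": 0.7},
  {"xyz": [0,0,-55],"twist": 0,"jaw": 0.7},
  {"xyz": [20,10,-70],"twist": 0,"jaw": 0.7},
  {"xyz": [50,40,-70],"twist": 0,"jaw": 0.7},
])

```text
time: 19.75
eef_pos: [0.5939, 0.0125, 0.3207]
tool_rot: [0.003, 0.093, 0.996, -0.0]
force: [0.2, 1.8, -1.3]
grip_width: 0.0217
grip_force: 20.8
```

Run:
```python
from h import *
np.set_printoptions(precision=4,suppress=True)
s,p,M=state(); go((.4848-.075*.995,.3072+.075*.094,.30),(.4848-.075*.995,.3072+.075*.094,.179))
# gauge tilt from side/top: brass foot & blue grip pixels near the gauge
for n in("side","top"):
    im=arm.get_image(n); hsv=cv2.cvtColor(im,cv2.COLOR_RGB2HSV)
    for nm,lo,hi,c in(("blue",(105,90,30),(130,255,255),p),("brass",(10,110,40),(28,255,255),p-[0,0,.09])):
        k=cv2.inRange(hsv,lo,hi); u=proj(n,c); y,x=np.nonzero(k); w=(abs(x-u[0])<22)&(abs(y-u[1])<22)
        if w.sum(): print(n,nm,w.sum(),x[w].mean(),y[w].mean(),"exp",u,"x",x[w].min(),x[w].max(),"y",y[w].min(),y[w].max())
```

```text
t 19.75 p [0.5939 0.0125 0.3207] yaw_y 79.27 tilt -1.0 F [ 0.2  1.8 -1.3] w 0.0217 gf 20.8
(0.410175, 0.31425, 0.3) -> [236.8 262.3  19.4]
(0.410175, 0.31425, 0.179) -> [237.5 262.2 140.4]
side blue 62 319.85483870967744 156.88709677419354 exp [321.7065 151.024 ] x 318 324 y 145 163
side brass 79 320.36708860759495 176.0379746835443 exp [320.0269 178.9507] x 315 326 y 172 180
top brass 141 271.63829787234044 170.0921985815603 exp [291.6436 166.7031] x 270 275 y 154 188
```

The gauge is upright again and the foot sits about 57 mm up the rod. I'll carry it back to the fork's front.

>>> carry_out([
  {"xyz": [30,33,0],"twist": 0,"jaw": 0.7},
  {"xyz": [62,68,0],"twist": 0,"jaw": 0.7},
  {"xyz": [94,103,0],"twist": 0,"jaw": 0.7},
  {"xyz": [126,138,0],"twist": 0,"jaw": 0.7},
  {"xyz": [158,174,0],"twist": 0,"jaw": 0.7},
])

```text
time: 20.35
eef_pos: [0.4681, 0.2149, 0.3188]
tool_rot: [0.001, 0.092, 0.996, 0.001]
force: [-0.1, 0.6, -2.4]
grip_width: 0.0215
grip_force: 20.9
```

>>> carry_out([
  {"xyz": [30,35,0],"twist": 0,"jaw": 0.7},
  {"xyz": [55,65,0],"twist": 0,"jaw": 0.7},
  {"xyz": [66,85,10],"twist": 0,"jaw": 0.7},
  {"xyz": [67,88,30],"twist": 0,"jaw": 0.7},
  {"xyz": [67,88,60],"twist": 0,"jaw": 0.7},
])

```text
time: 20.85
eef_pos: [0.4198, 0.3144, 0.2593]
tool_rot: [0.002, 0.091, 0.996, 0.002]
force: [-0.1, -0.0, -2.2]
grip_width: 0.0214
grip_force: 20.9
```

Run:
```python
from h import *
np.set_printoptions(precision=4,suppress=True)
s,p,M=state(); go((.423,.313,.181),(.4848,.3072,.181))
print(tri((220.1,181.4),(149.7,242.2)))
```

```text
t 20.85 p [0.4198 0.3144 0.2593] yaw_y 79.61 tilt -1.0 F [-0.1 -0.  -2.2] w 0.0214 gf 20.9
(0.423, 0.313, 0.181) -> [-3.1 -1.1 78.3]
(0.4848, 0.3072, 0.181) -> [-65.    4.4  78.6]
(array([0.4079, 0.3915, 0.0929]), np.float64(0.00839249060457379))
```

>>> carry_out([
  {"xyz": [-3,-1,25],"twist": 0,"jaw": 0.7},
  {"xyz": [-3,-1,50],"twist": 0,"jaw": 0.7},
  {"xyz": [-3,-1,70],"twist": 0,"jaw": 0.7},
  {"xyz": [-3,-1,79],"twist": 0,"jaw": 0.7},
  {"xyz": [-3,-1,79],"twist": 0,"jaw": 0.7},
])

```text
time: 21.35
eef_pos: [0.4218, 0.3107, 0.1781]
tool_rot: [-0.0, 0.092, 0.996, -0.0]
force: [-0.3, -0.7, -1.6]
grip_width: 0.0212
grip_force: 20.8
```

Run:
```python
from h import *
np.set_printoptions(precision=4,suppress=True)
s,p,M=state(); go((.4848,.3072,.181))
im=arm.get_image("side"); hsv=cv2.cvtColor(im,cv2.COLOR_RGB2HSV)
for nm,lo,hi,c in(("blue",(105,90,30),(130,255,255),p),("brass",(10,110,40),(28,255,255),p-[0,0,.081])):
    k=cv2.inRange(hsv,lo,hi); u=proj("side",c); y,x=np.nonzero(k); w=(abs(x-u[0])<15)&(abs(y-u[1])<15)
    if w.sum(): print(nm,w.sum(),np.median(x[w]),np.median(y[w]),"exp",u,"x",x[w].min(),x[w].max(),"y",y[w].min(),y[w].max())
```

```text
t 21.35 p [0.4218 0.3107 0.1781] yaw_y 79.47 tilt -1.0 F [-0.3 -0.7 -1.6] w 0.0212 gf 20.8
(0.4848, 0.3072, 0.181) -> [-62.6   8.1  -2.9]
blue 36 229.0 175.0 exp [229.6393 167.9365] x 226 233 y 165 178
brass 55 231.0 189.0 exp [230.8135 188.887 ] x 226 235 y 185 192
```

>>> carry_out([
  {"xyz": [-13,2,-1],"twist": 0,"jaw": 0.7},
  {"xyz": [-26,3,-1],"twist": 0,"jaw": 0.7},
  {"xyz": [-39,5,-1],"twist": 0,"jaw": 0.7},
  {"xyz": [-51,6.5,-1],"twist": 0,"jaw": 0.7},
  {"xyz": [-62,8,-1],"twist": 0,"jaw": 0.7},
])

```text
time: 21.9
eef_pos: [0.4859, 0.3073, 0.1794]
tool_rot: [0.0, 0.092, 0.996, 0.0]
force: [-0.3, -0.4, -2.4]
grip_width: 0.0215
grip_force: 20.9
```

>>> carry_out([
  {"xyz": [0,0,0],"twist": 0,"jaw": 0.7},
  {"xyz": [0,0,3],"twist": 0,"jaw": 0.7},
  {"xyz": [0,0,6],"twist": 0,"jaw": 0.7},
])

```text
time: 22.2
eef_pos: [0.4841, 0.3075, 0.1732]
tool_rot: [-0.0, 0.092, 0.996, -0.0]
force: [-0.6, 0.3, -1.4]
grip_width: 0.0212
grip_force: 20.9
```

>>> carry_out([
  {"xyz": [0,0,1],"twist": 0,"jaw": 0.7},
  {"xyz": [0,0,2],"twist": 0,"jaw": 0.7},
  {"xyz": [0,0,3],"twist": 0,"jaw": 0.7},
  {"xyz": [0,0,3],"twist": 0,"jaw": 0.7},
])

```text
time: 22.6
eef_pos: [0.4842, 0.3076, 0.1705]
tool_rot: [0.0, 0.092, 0.996, 0.0]
force: [-0.3, 0.2, -1.6]
grip_width: 0.0213
grip_force: 20.9
```

>>> carry_out([
  {"xyz": [0,0,1],"twist": 0,"jaw": 0.7},
  {"xyz": [0,0,2],"twist": 0,"jaw": 0.7},
  {"xyz": [0,0,2],"twist": 0,"jaw": 0.7},
])

```text
time: 22.9
eef_pos: [0.4846, 0.3075, 0.1702]
tool_rot: [0.001, 0.092, 0.996, 0.001]
force: [-2.5, -2.1, 6.7]
grip_width: 0.0213
grip_force: 21.8
```

The flange is seated (contact at the same height as at the grasp). Releasing.

>>> carry_out([
  {"xyz": [0,0,-1],"twist": 0,"jaw": 0.6},
  {"xyz": [0,0,-1],"twist": 0,"jaw": 0.4},
  {"xyz": [0,0,-1],"twist": 0,"jaw": 0.0},
  {"xyz": [0,0,-1],"twist": 0,"jaw": -0.4},
  {"xyz": [0,0,-1],"twist": 0,"jaw": -0.5},
])

```text
time: 23.4
eef_pos: [0.4844, 0.3076, 0.1693]
tool_rot: [-0.0, 0.092, 0.996, -0.0]
force: [0.5, 0.3, -0.8]
grip_width: 0.0642
grip_force: 0.0
```

>>> carry_out([
  {"xyz": [0,0,-15],"twist": 0,"jaw": -0.5},
  {"xyz": [0,0,-40],"twist": 0,"jaw": -0.5},
  {"xyz": [0,0,-80],"twist": 0,"jaw": -0.5},
  {"xyz": [0,0,-120],"twist": 0,"jaw": -0.5},
  {"xyz": [20,-40,-130],"twist": 0,"jaw": -0.5},
])

```text
time: 23.9
eef_pos: [0.4612, 0.2751, 0.3026]
tool_rot: [0.003, 0.091, 0.996, 0.002]
force: [1.5, -0.2, 0.3]
grip_width: 0.0641
grip_force: 0.0
```

>>> carry_out([
  {"xyz": [20,-40,0],"twist": 0,"jaw": -0.5},
  {"xyz": [50,-80,0],"twist": 0,"jaw": -0.5},
  {"xyz": [80,-120,0],"twist": 0,"jaw": -0.5},
  {"xyz": [80,-120,0],"twist": 0,"jaw": -0.5},
  {"xyz": [80,-120,0],"twist": 0,"jaw": -0.5},
])

```text
time: 24.4
eef_pos: [0.3564, 0.168, 0.3002]
tool_rot: [0.001, 0.092, 0.996, 0.001]
force: [0.4, 0.8, 0.5]
grip_width: 0.0642
grip_force: 0.0
```

Run:
```python
from h import *
np.set_printoptions(precision=4,suppress=True)
go()
g=np.array([.4846,.3075,.166])
for n in("side","top"):
    im=arm.get_image(n); hsv=cv2.cvtColor(im,cv2.COLOR_RGB2HSV)
    for nm,lo,hi,c in(("blue",(100,90,30),(130,255,255),g),("brass",(10,110,40),(28,255,255),g-[0,0,.078])):
        k=cv2.inRange(hsv,lo,hi); u=proj(n,c); y,x=np.nonzero(k); w=(abs(x-u[0])<12)&(abs(y-u[1])<12)
        if w.sum(): print(n,nm,w.sum(),x[w].mean(),y[w].mean(),"exp",u,"x",x[w].min(),x[w].max(),"y",y[w].min(),y[w].max())
```

```text
t 24.4 p [0.3564 0.168  0.3002] yaw_y 79.42 tilt -1.0 F [0.4 0.8 0.5] w 0.0642 gf 0.0
side blue 98 246.58163265306123 168.92857142857142 exp [246.9972 167.9732] x 243 250 y 162 177
side brass 52 247.3846153846154 187.09615384615384 exp [247.6685 187.7758] x 243 252 y 184 190
top blue 71 176.50704225352112 210.0281690140845 exp [177.273  210.1857] x 172 181 y 206 215
top brass 3 187.66666666666666 212.33333333333334 exp [182.559  214.2101] x 187 188 y 212 213
```

```bash
python3 -c "
from bench import arm
print(arm.hand_in())"
```

```text
the job is handed in; nothing more can be done
None
```

The job is handed in, with no verdict returned. I swung the guard open and it stayed open. The rod bottomed in the bore at a depth of about 57 mm, with a peak push of about 34 N. The gauge hangs upright and released in its fork, with the foot left where the ring's face set it. I did not measure the final foot reading precisely, but the arm touched no other object.

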